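Tuck a pickguard under the fingerboard overhang and hold it flat

TASK

Pick up the pickguard lying on the bench and fit it to the guitar: slide its narrow tongue flat along the guitar's top, under the overhanging end of the fingerboard, until the tongue meets the neck's heel, straight and centred on the neck. The neck is only laid in place, so do not lift it, and leave the screwdriver, jar and tape roll alone. Finish still holding the pickguard, pressing it down flat and firmly (about 10 N) on the guitar; do not let go.

Things in the scene. Friction and masses are not known exactly. Their poses are not given: they have to be found in the camera images.
- pickup (a point): Centre of the black bar pickup fixed on top of the loose pickguard; grip here. Bar 80 mm long in x, 18 mm wide in y (grip across these), standing 15 mm up from the plate's top; this point is half-way up it, 11.5 mm above the plate's underside. z up; y points to the tongue, whose front edge is 60 mm away in +y; the plate's rear edge is 40 mm away in -y. Starts flat on the bench (underside z = 0).
- tongue_tip (a point): Middle of the front edge of the pickguard's tongue, 2 mm above the underside; axes as pickup (+y is the tucking direction). The pickguard is a flat white plate 4 mm thick, about 140 g: a main part 100 mm (x) by 70 mm (y) with a tongue 48 mm wide reaching 30 mm further in +y.
- guitar: Painted solid electric guitar body, fixed flat on the bench, about 400 (y) by 320 (x) mm, origin under its centre at bench height, +y along the neck, z up. Its flat top is 45 mm above the bench and clear for x -80..80, y -95..120 mm; a bridge 13 mm high lies at y -143..-107, two knobs 14 mm high at x = -95, y = -85 and -125. The neck lies on x = 0.
- overhang_edge (a point): Middle of the lower front edge of the fingerboard's overhanging end: x 0, y 100, z 52 mm of the guitar, same axes. Overhang 56 mm wide, 6 mm thick, underside 7 mm above the guitar's top, 20 mm deep in y back to the heel, a square wall that stops the tongue. The neck goes on in +y, top 58 mm above the bench. It lies loose under its own weight: under 3 N upward here lifts it.
- body_top (a point): Point on the guitar's flat top surface at x = 0, y = +60 mm of the guitar, same axes: the pickup stands over it when the tongue is fully home.
- screwdriver: Bystander: a screwdriver about 190 mm long lying on the bench nearer the robot; leave alone.
- polish_jar: Bystander: a jar 60 mm wide and 60 mm high on the bench, to the right; leave alone. Origin under its centre.
- tape_roll: Bystander: an open roll of tape 90 mm wide and 24 mm high lying on the bench, on the left; leave alone. Origin under its centre.
Not all that is in view belongs to the job. Leave any orange or pink look-alike of the part that bears pickup alone.

How it is judged (in metres and radians):
On the way, in this order (a step that is already met when the one before it is completed fails the run):
1. the pickguard is lifted from the bench in the gripper (height (world z) of pickup above 0.053 m and contact force between the fingers and pickguard above 1 N), for 0.1 s.
2. the tongue's edge has gone in under the overhang, between it and the guitar's top (y of tongue_tip in the frame of guitar between 0.103 and 0.124 m and x of tongue_tip in the frame of guitar between -0.02 and 0.02 m and z of tongue_tip in the frame of guitar below 0.0505 m), for 0.1 s.
At the end, for the whole second after the job is handed in: Tongue edge within 5 mm of the heel under the overhang, centred within 7 mm, straight within 4 degrees, plate flat on the guitar (1.4 degrees, tip raised under 2 mm), neck not raised, fingers still on the pickguard and pressing it on the guitar with over 4 N (y of tongue_tip in the frame of guitar between 0.115 and 0.124 m and x of tongue_tip in the frame of guitar between -0.007 and 0.007 m and z of tongue_tip in the frame of guitar between 0.0445 and 0.0488 m and angle between pickup's own z axis and vertical below 0.025 rad and angle between the y axis of pickup and the y axis of guitar, either way round below 0.07 rad and z of overhang_edge in the frame of guitar below 0.0545 m and contact force between pickguard and guitar above 4 N and contact force between the fingers and pickguard above 3 N); the arm keeps its last pose, push and grip.
It fails at once if the neck's overhanging end is lifted or pried up by more than 3 mm (z of overhang_edge in the frame of guitar above 0.055 m).
It fails at once if the screwdriver is pushed about (more than 30 mm) (distance of screwdriver from where it was at the start of the episode above 0.03 m).
It fails at once if the polish jar is pushed about (more than 30 mm) (distance of polish_jar from where it was at the start of the episode above 0.03 m).
It fails at once if the tape roll is pushed about (more than 30 mm) (distance of tape_roll from where it was at the start of the episode above 0.03 m).
It also fails if it takes over 35 s, if anything falls off the work surface, if the arm or the gripper's body presses on something with over 40 N, if the wrist force passes 120 N, or if a joint passes its speed limit or range.

ROBOT

A 6-joint arm with a two-finger parallel gripper is mounted at the origin on the work surface. World frame = base frame: x ahead of the robot, y to its left, z up, the work surface at z = 0. Lengths are in m, angles in degrees, forces in N, time in s.
With the tool pointing down it reaches from about 0.25 to 0.725 m from the base axis. Payload 9.7 kg.
Tool frame: the origin (TCP) lies at the very end of the fingers, on their centre line; the grasp point (between the pads) lies 19 mm behind it; z points along the fingers, y is the direction in which the jaws open and shut (so a half turn about z gives the same grasp; the last joint's range is limited). The gripper opens to 85 mm and grips with 20 to 120 N. Pads are 22 mm wide; open, the fingers measure 114 mm over their backs; the gripper's body (76 mm by 85 mm) begins 54 mm behind the grasp point. The pads swing forward as they close: fully open they stand 13 mm farther back than shut.
Start: joints at [68.239, 4.979, 10.078, 95.1, 0, 90], TCP at [0.204, 0.511, 0.231] pointing down, gripper open.
Joint ranges: [-179.16, 179.16], [-48.56, 103.87], [-65.8, 70.77], [-126.05, 130.52], [-82.76, 87.17], [-180, 180]. Speed limits (degrees/s): [127.2, 127.2, 147.25, 180, 180, 180].

INTERFACE

Orientations are given as [roll, pitch, yaw] about the fixed x, y, z axes, in that order (R = Rz(yaw) Ry(pitch) Rx(roll)).
In Python, from workcell import bot gives the robot as it stands. The module is installed in compiled form; this text tells all that it offers.
- The arm moves only by the tool arm_command, never from a script. Its argument "increments" is a list of rows, each a list of 7 numbers: the gripper command: -1 is fully open, 1 is shut, values between are in proportion, then the shift along the tool's x, y, z in cm, then the turn, a rotation vector about the tool's x, y, z in degrees. In form: [[gripper, x, y, z, rx, ry, rz], ...]. A call has 1 to 10 rows; each row shifts and turns the commanded pose from where the row before left it, along the tool's axes as they then stand; what a row does not reach is not made up. A row lasts 1/8 s, in which the tool goes at most 62.5 mm and 10.7 degrees, less where a joint would pass 70% of its speed; a pose out of reach is approached as far as the arm can. A call is refused whole if a number of a shift passes 6.25 or a number of a turn 10.7, either way. A call with a gripper value outside its range is refused whole. The fingers move at their own pace and stop on an object; "grip_force" is the grip in N (left out, the last holds). Time passes only in rows, so rows that do not move let the fingers close. It gives the time, the measured TCP pose, the force and the opening at its end, in the units of the state.
- bot.get_obs(): the state, without advancing time (a new reading comes with each control period).
- bot.camera(name): name is "scene" or "top" or "wrist"; returns a dict with "color" (384x512x3 uint8, red, green, blue), "fx", "fy", "cx", "cy" (pixels), "origin" and "attitude" of the camera in the world. Camera axes: x right, y up, looking along -z (the intrinsics and any distortion apply to the point x, -y, -z); pixel columns grow to the right and rows downward; lengths in m; the calibration is good to about 2 mm. A picture is of the moment at which its call begins. There is no depth.
- bot.job_done(): hands the job in, once; it reports no verdict.
The state is a dict: "time": time; "q": joint angles; "qd": joint speeds; "joint_efforts": joint torques, N m; "ee_pos": TCP position; "tcp_rot": TCP orientation; "wrist_force": force on the tool from outside, world axes, zero at the start; "torque": the same for the moment, N m; "opening": finger opening in m.
Only numpy, scipy, OpenCV 4.12 (cv2) and the standard library are available. Lean on these libraries where they do the work, as an engineer would, in place of code of your own. Each camera call takes 0.05 s, during which the arm holds its last target. There are 200 camera calls.

## Working session

There is one attempt and no reset: what is moved stays moved. The work goes in short steps, Python scripts to look and compute and a tool call to move; the robot and the scene stay as the last step left them, time stands still between calls to the robot, and variables do not carry over. Pictures are saved under pics/ and viewed, about 8 in all and at most 12, crops included, and the job is handed in when it is done.

Besides the shell and the picture viewer there is one more tool, called as name(argument=value, ...) on one line, values as JSON. arm_command: Moves the arm, as the interface text tells. Its arguments: {"type":"object","properties":{"increments":{"type":"array"},"grip_force":{"type":"number"}},"required":["increments"]}

```bash
mkdir -p pics
cat > h.py <<'E'
import numpy as np, cv2
from workcell import bot
from scipy.spatial.transform import Rotation as R
def rot(a):
    a=np.array(a,float)
    return a if a.shape==(3,3) else (R.from_quat(a).as_matrix() if a.size==4 else R.from_euler('xyz',a,degrees=True).as_matrix())
def snap(n,f):
    c=bot.camera(n); im=c.pop('color'); cv2.imwrite(f,im[:,:,::-1]); 
    import pickle; pickle.dump(c,open(f+'.p','wb')); return c,im
def load(f):
    import pickle; return pickle.load(open(f+'.p','rb'))
def ray(c,u,v,z):
    d=rot(c['attitude'])@np.array([(u-c['cx'])/c['fx'],-(v-c['cy'])/c['fy'],-1]); o=np.array(c['origin'])
    return o+d*(z-o[2])/d[2]
def proj(c,p):
    q=rot(c['attitude']).T@(np.array(p)-c['origin']); return c['cx']+c['fx']*q[0]/-q[2], c['cy']-c['fy']*q[1]/-q[2]
E
python3 - <<'E'
from h import *
for n in('top','scene'):
    c,_=snap(n,f'pics/{n}0.png'); print(c)
a,b=[cv2.imread(f'pics/{n}0.png') for n in('top','scene')]
cv2.imwrite('pics/top0b.png',cv2.resize(a,(800,600),interpolation=cv2.INTER_CUBIC))
print(bot.get_obs())
E
```

```text
{'fx': 490.11923748798455, 'fy': 490.11923748798455, 'cx': 261.68915364130095, 'cy': 189.12816047185973, 'origin': array([0.28703765, 0.07473245, 1.48767162]), 'attitude': array([  5.39992493,   0.70615424, -91.5170937 ])}
{'fx': 479.250308909923, 'fy': 479.250308909923, 'cx': 255.9584756734279, 'cy': 188.9312819265659, 'origin': array([1.2406514 , 0.70214655, 0.86443089]), 'attitude': array([ 52.05808135,  -1.30004477, 129.81176618])}
{'time': 0.1, 'q': array([ 6.82399604e+01,  5.00832281e+00,  1.00394541e+01,  9.50983787e+01,
       -3.49981414e-04,  9.00007781e+01]), 'qd': array([-0.02801907,  0.01149875,  0.22782964,  0.03893658, -0.07557377,
       -0.04740927]), 'joint_efforts': array([-2.29100278e-04, -5.21561193e+01,  4.65652156e+01,  1.59909809e-02,
       -6.99548605e-05, -1.67746883e-06]), 'ee_pos': array([0.20382593, 0.51062904, 0.23065449]), 'tcp_rot': array([-1.79932753e+02,  3.50894408e-04,  1.58239183e+02]), 'wrist_force': array([ 0.88786084, -0.80661975, -0.48508926]), 'torque': array([0.01640852, 0.01791236, 0.02968666]), 'opening': 0.08536971414395203}
```

View pics/top0b.png

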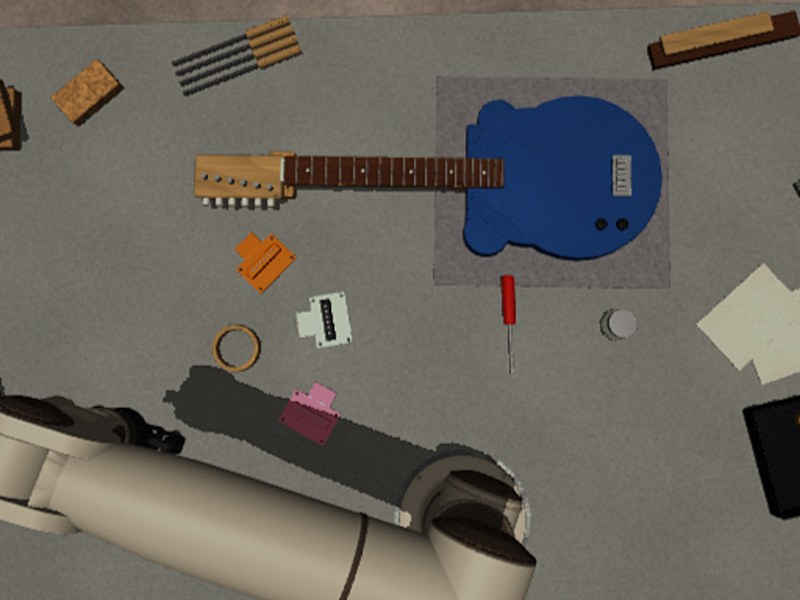

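View pics/scene0.png

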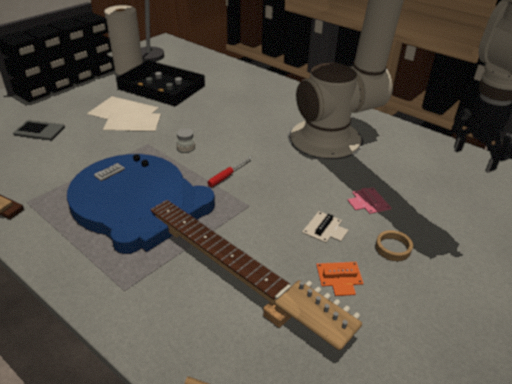

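The candidates in the enlarged top view are:
- white plate with a black bar at (328,320)
- orange look-alike at (265,262)
- pink look-alike at (312,412)

I choose the white plate, since its tongue points left (+y) and it matches the description. The guitar's neck also points left; its overhang ends at about (503,172). Next are close crops of both.

Run:
```python
from h import *
a=cv2.imread('pics/top0.png')
# guard crop x 180..240,y 175..235 ; guitar crop 
g=cv2.resize(a[177:232,180:235],(385,385),interpolation=cv2.INTER_CUBIC)
h=cv2.resize(a[40:190,280:430],(600,600),interpolation=cv2.INTER_CUBIC)[:, :]
w=np.zeros((600,800,3),np.uint8); w[:,:]=0
w2=cv2.resize(a[60:175,290:430],(0,0),fx=3.4,fy=3.4,interpolation=cv2.INTER_CUBIC)
w[:w2.shape[0],:w2.shape[1]]=w2[:600]
o=cv2.resize(g,(320,320)); w[0:320,480:800]=o
cv2.imwrite('pics/crop0.png',w)
c=load('pics/top0.png')
s=512/800
for n,u,v,z in[('bar',328,320,.019),('tip',297,324,.004),('edge',503,172,.058),('nut',284,171,.058),('screw',509,325,.01),('bridge',622,175,.058)]: print(n,ray(c,u*s,v*s,z))
```

```text
bar [0.38332019 0.245923   0.019     ]
tip [0.37816474 0.30808928 0.004     ]
edge [ 0.65347783 -0.09636657  0.058     ]
nut [0.66780839 0.32073094 0.058     ]
screw [ 0.36473534 -0.10221799  0.01      ]
bridge [ 0.64098763 -0.32146195  0.058     ]
```

View pics/crop0.png

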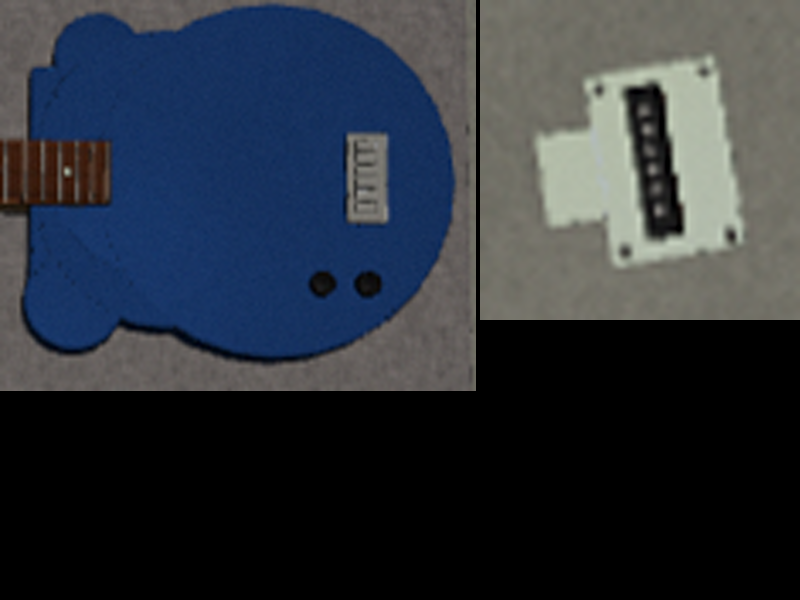

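```bash
cat > m.py <<'E'
from h import *
c=load('pics/top0.png')
G=lambda X,Y,z: ray(c,180+(X-480)/5.818-.4,177+Y/5.818-.4,z)
H=lambda X,Y,z: ray(c,290+X/3.4-.35,60+Y/3.4-.35,z)
b=G(654,162,.019); tip=G(543,181,.004); e1=G(644,87,.019); e2=G(664,238,.019)
cs=[G(*p,.004) for p in[(585,74),(714,56),(742,240),(616,266)]]
pc=sum(cs)/4  # plate centre = pickup -5mm in y
yaw=lambda d:np.degrees(np.arctan2(d[1],d[0]))
print('bar',b,'tip',tip,'len',np.linalg.norm(b[:2]-tip[:2]),'yaw_y',yaw(tip-pc),'bar x-axis',yaw(e1-e2),np.linalg.norm(e1-e2),'pc',pc)
print('edges',yaw(cs[0]-cs[3]),yaw(cs[1]-cs[2]),yaw(cs[0]-cs[1]),yaw(cs[3]-cs[2]))
o=(H(109,142,.058)+H(110,205,.058))/2; br=H(367,178,.058)
nut=ray(c,284*.64,171*.64,.058)
print('ov',o,'w',np.linalg.norm(H(109,142,.058)-H(110,205,.058)),'bridge',br,np.linalg.norm(o-br),'yaw',yaw(o-br),yaw(nut-o),yaw(nut-br))
E
python3 m.py
```

```text
bar [0.38442348 0.24714719 0.019     ] tip [0.37707145 0.30704346 0.004     ] len 0.060345799393501806 yaw_y 98.88441235684584 bar x-axis 6.590478616773578 0.07890973610707597 pc [0.38699704 0.24354692 0.004     ]
edges 8.314780217208297 7.550973304359564 96.39607802927084 100.1110144782312
ov [ 0.65171941 -0.09610856  0.058     ] w 0.05614038782806969 bridge [ 0.64102153 -0.32001811  0.058     ] 0.22416497087613863 yaw 87.26462108690365 87.78962124122259 87.60611337037885
```

```bash
cat > plan.py <<'E'
from h import *
import sys
def plan(p,yaw,n):
    o=bot.get_obs(); P=np.array(o['ee_pos']); Rm=rot(o['tcp_rot']); T=rot([180,0,yaw])
    rv=R.from_matrix(Rm.T@T).as_rotvec()/n; dp=(np.array(p)-P)/n
    print('dist/row',np.linalg.norm(dp),'yaw now',o['tcp_rot'][2])
    for i in range(n):
        print(np.round(np.r_[Rm.T@dp*100,np.degrees(rv)],2).tolist()); Rm=Rm@R.from_rotvec(rv).as_matrix()
if __name__=='__main__':
    a=list(map(float,sys.argv[1:])); plan(a[:3],a[3],int(a[4]))
E
python3 plan.py .3845 .247 .13 188 8
```

```text
dist/row 0.041884274746295115 yaw now 158.23918270668807
[-3.32, -2.22, 1.26, -0.01, -0.0, -3.72]
[-3.17, -2.43, 1.26, -0.01, -0.0, -3.72]
[-3.0, -2.63, 1.26, -0.01, -0.0, -3.72]
[-2.83, -2.82, 1.26, -0.01, -0.0, -3.72]
[-2.64, -3.0, 1.26, -0.01, -0.0, -3.72]
[-2.44, -3.17, 1.26, -0.01, -0.0, -3.72]
[-2.23, -3.32, 1.26, -0.01, -0.0, -3.72]
[-2.01, -3.45, 1.26, -0.01, -0.0, -3.72]
```

arm_command(increments=[[-1,-3.3,-2.2,1.25,0,0,-3.7],[-1,-3.2,-2.4,1.25,0,0,-3.7],[-1,-3.0,-2.6,1.25,0,0,-3.7],[-1,-2.8,-2.8,1.25,0,0,-3.7],[-1,-2.6,-3.0,1.25,0,0,-3.7],[-0.5,-2.4,-3.2,1.25,0,0,-3.7],[-0.2,-2.2,-3.3,1.25,0,0,-3.7],[-0.1,-2.0,-3.4,1.25,0,0,-3.7],[0,0,0,0,0,0,0],[0,0,0,0,0,0,0]], grip_force=60)

```text
time: 1.35
ee_pos: [0.3832, 0.2487, 0.1313]
tcp_rot: [180.0, -0.0, -172.2]
wrist_force: [0.2, 0.3, -0.7]
opening: 0.0429
```

Run:
```python
from h import *
o=bot.get_obs(); print(o['time'],o['ee_pos'],o['tcp_rot'],o['opening'],o['wrist_force'])
c,im=snap('wrist','pics/w1.png'); print(c,proj(c,[.3845,.247,.019]),proj(c,o['ee_pos']))
```

```text
1.35 [0.38317117 0.24869994 0.13134784] [ 1.79989693e+02 -1.24897709e-02 -1.72231019e+02] 0.042852819710052836 [ 0.20140549  0.28860547 -0.7041674 ]
{'fx': 318.8677142860502, 'fy': 318.8677142860502, 'cx': 256.7517999520054, 'cy': 191.01316179203357, 'origin': array([0.29997974, 0.23776835, 0.27534219]), 'attitude': array([-1.89336005e+01, -1.56598990e-02,  9.77614493e+01])} (np.float64(253.9919184036027), np.float64(187.72880706181311)) (np.float64(255.88780601764478), np.float64(254.70493220178838))
```

View pics/w1.png

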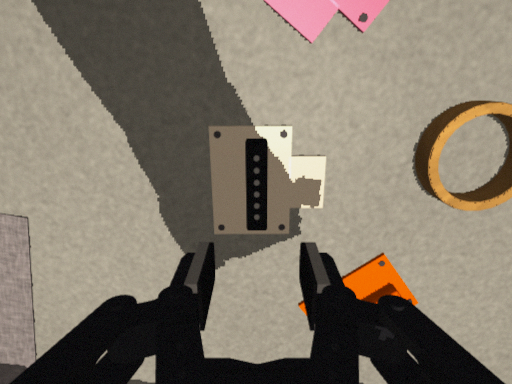

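The wrist view shows the white guard square to the jaws, with the bar centre at (257,185), its ends at (256,139) and (257,231), and the tongue edge at (325,182).

```bash
python3 - <<'E'
from h import *
c=load('pics/w1.png')
b=ray(c,257,185,.019);e1=ray(c,256,140,.019);e2=ray(c,257,231,.019)
t1=ray(c,326,157,.004);t2=ray(c,324,208,.004)
y=lambda d:np.degrees(np.arctan2(d[1],d[0]))
print(b,(e1+e2)/2,np.linalg.norm(e1-e2),y(e2-e1),(t1+t2)/2,y(t2-t1))
E
python3 plan.py .3845 .248 .007 188 4
```

```text
[0.38175098 0.2491958  0.019     ] [0.38419748 0.24912331 0.019     ] 0.0809992390604049 8.345838268597289 [0.37667358 0.3097245  0.004     ] 9.595202789975382
dist/row 0.031133789816316718 yaw now -172.17327029585724
[-0.03, -0.03, 3.11, 0.0, 0.0, -0.04]
[-0.03, -0.03, 3.11, 0.0, 0.0, -0.04]
[-0.03, -0.03, 3.11, 0.0, 0.0, -0.04]
[-0.03, -0.03, 3.11, 0.0, 0.0, -0.04]
```

arm_command(increments=[[0,-0.1,0,3.5,0,0,-0.4],[0,0,0,3.5,0,0,0],[0,0,0,3.0,0,0,0],[0,0,0,1.4,0,0,0],[0,0,0,0.9,0,0,0],[0,0,0,0,0,0,0]])

```text
time: 2.15
ee_pos: [0.3843, 0.249, 0.0086]
tcp_rot: [180.0, 0.0, -171.7]
wrist_force: [0.1, 0.2, -0.3]
opening: 0.0426
```

arm_command(increments=[[1,0,0,0.1,0,0,0],[1,0,0,0,0,0,0],[1,0,0,0,0,0,0],[1,0,0,0,0,0,0],[1,0,0,0,0,0,0]])

```text
time: 2.78
ee_pos: [0.3849, 0.249, 0.0084]
tcp_rot: [180.0, 0.1, -171.8]
wrist_force: [-1.7, -0.0, 5.8]
opening: 0.0162
```

arm_command(increments=[[1,0,0,-0.5,0,0,0],[1,0,0,-2,0,0,0],[1,0,0,-3,0,0,0],[1,0,0,-4,0,0,0],[1,0,0,-3,0,0,0],[1,0,0,0,0,0,0]])

```text
time: 3.52
ee_pos: [0.3852, 0.2492, 0.1345]
tcp_rot: [179.9, 0.2, -171.8]
wrist_force: [0.3, -0.5, -1.9]
opening: 0.0163
```

```bash
python3 plan.py .648 -.176 .13 177.5 10
```

```text
dist/row 0.04998896235760982 yaw now -171.7675522710969
[-1.99, -4.58, 0.04, 0.01, 0.02, 1.07]
[-2.08, -4.55, 0.04, 0.01, 0.02, 1.07]
[-2.16, -4.51, 0.04, 0.01, 0.02, 1.07]
[-2.25, -4.47, 0.05, 0.01, 0.02, 1.07]
[-2.33, -4.42, 0.05, 0.01, 0.02, 1.07]
[-2.41, -4.38, 0.05, 0.01, 0.02, 1.07]
[-2.49, -4.33, 0.05, 0.01, 0.02, 1.07]
[-2.57, -4.28, 0.05, 0.01, 0.02, 1.07]
[-2.65, -4.24, 0.05, 0.01, 0.02, 1.07]
[-2.73, -4.19, 0.05, 0.01, 0.02, 1.07]
```

Lifted: the force dropped by about 1.6 N and the opening held at 16 mm. Next I carry it over at a gentler pace, in two calls.

arm_command(increments=[[1,-1.0,-2.3,0,0,0,0.5],[1,-1.5,-3.4,0,0,0,1],[1,-2.0,-4.5,0,0,0,1],[1,-2.1,-4.5,0,0,0,1],[1,-2.2,-4.5,0,0,0,1],[1,-2.3,-4.4,0,0,0,1],[1,-2.4,-4.4,0,0,0,1],[1,-2.5,-4.3,0,0,0,1],[1,-2.3,-3.8,0,0,0,1],[1,-1.6,-2.6,0,0,0,1]])

```text
time: 4.78
ee_pos: [0.6107, -0.1254, 0.1301]
tcp_rot: [180.0, -0.1, 178.6]
wrist_force: [0.5, 0.6, -1.5]
opening: 0.0162
```

arm_command(increments=[[1,-1.2,-1.8,0,0,0,0.6],[1,0,0,0,0,0,0],[1,0,0,0,0,0,0]])

```text
time: 5.15
ee_pos: [0.6216, -0.1414, 0.1312]
tcp_rot: [180.0, -0.1, 178.2]
wrist_force: [-0.1, 0.5, -1.4]
opening: 0.0163
```

```bash
python3 plan.py .648 -.176 .07 177.5 4
python3 - <<'E'
from h import *
c,im=snap('wrist','pics/w2.png')
c2,im2=snap('top','pics/t2.png')
a=cv2.imread('pics/t2.png')[70:190,260:400]
w=np.zeros((600,512,3),np.uint8); w=cv2.imread('pics/w2.png'); 
b=cv2.resize(a,None,fx=384/120/1.6,fy=384/120/1.6,interpolation=cv2.INTER_CUBIC)
cv2.imwrite('pics/c2.png',cv2.copyMakeBorder(b,0,384-b.shape[0],0,0,0) if 0 else np.hstack([w,cv2.copyMakeBorder(b,0,384-b.shape[0],0,0,cv2.BORDER_CONSTANT)]))
E
```

```text
dist/row 0.018774749149232686 yaw now 178.1523707658673
[-0.69, -0.84, 1.53, 0.01, -0.03, 0.16]
[-0.69, -0.84, 1.53, 0.01, -0.03, 0.16]
[-0.69, -0.84, 1.53, 0.01, -0.03, 0.16]
[-0.7, -0.84, 1.53, 0.01, -0.03, 0.16]
```

View pics/c2.png

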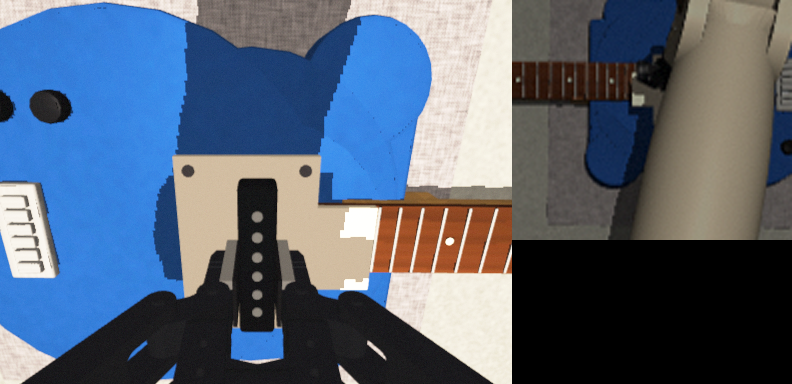

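The guard is held square. Its tongue corners are near (378,207) and (367,290) in the wrist view, still above the fretboard, and the bridge is at (30,230). Next I move back to the approach spot and lower.

arm_command(increments=[[1,-0.7,-0.85,0,0,0,0.2],[1,-0.7,-0.85,0,0,0,0.2],[1,-0.7,-0.85,1.0,0,0,0.2],[1,-0.7,-0.85,2.0,0,0,0],[1,0,0,2.0,0,0,0],[1,0,0,1.2,0,0,0],[1,0,0,0,0,0,0],[1,0,0,0,0,0,0]])

```text
time: 6.25
ee_pos: [0.6492, -0.1769, 0.0709]
tcp_rot: [-180.0, 0.0, 177.5]
wrist_force: [0.2, 0.4, -1.2]
opening: 0.0163
```

Run:
```python
from h import *
o=bot.get_obs(); print(o['ee_pos'],o['tcp_rot'],o['wrist_force'])
c,im=snap('wrist','pics/w3.png')
cv2.imwrite('pics/w3b.png',cv2.resize(cv2.imread('pics/w3.png'),(800,600),interpolation=cv2.INTER_CUBIC))
```

```text
[ 0.64923793 -0.17693486  0.07093549] [-1.79987066e+02  4.67445083e-02  1.77545667e+02] [ 0.18405623  0.44900097 -1.15279611]
```

View pics/w3b.png

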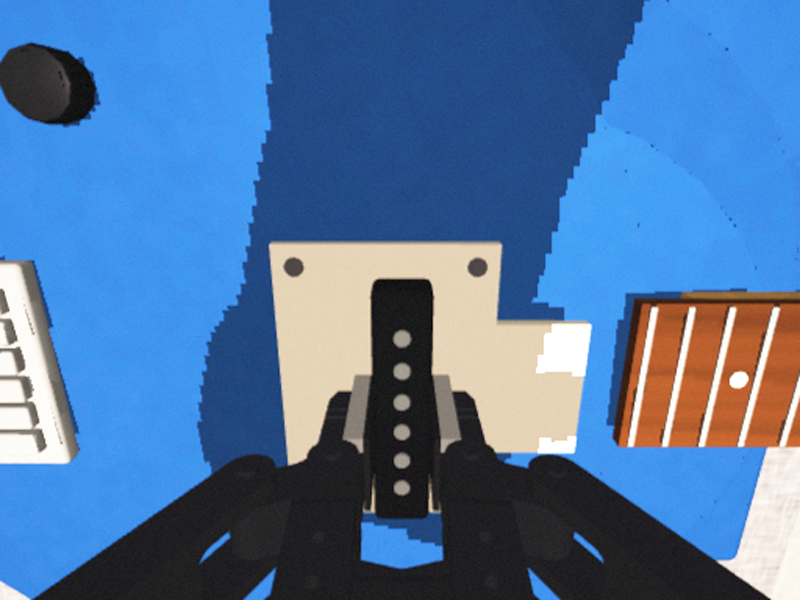

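The tongue's front corners are at (591,323) and (575,453). The fretboard end's top corners are at (640,303) and (622,446), and its side edges sit near rows 303 and 446.

Run:
```python
from h import *
c=load('pics/w3.png'); s=.64
P=lambda u,v,z: ray(c,u*s-.18,v*s-.18,z)
zt=.0709-.0084+.004
y=lambda d:np.degrees(np.arctan2(d[1],d[0]))
t1,t2=P(591,323,zt),P(575,453,zt); o1,o2=P(640,303,.058),P(622,446,.058)
n1,n2=P(800,303,.058),P(800,446,.058)
print('tongue',(t1+t2)/2,np.linalg.norm(t1-t2),y(t2-t1)); print('ov',(o1+o2)/2,np.linalg.norm(o1-o2),y(o2-o1),'sides',y(n1-o1),y(n2-o2))
p1,p2=P(270,243,zt),P(501,243,zt);print('plate rear->front',np.linalg.norm(p2-p1),y(p2-p1))
yh=np.array([np.cos(np.radians(87.5)),np.sin(np.radians(87.5))]);xh=np.array([yh[1],-yh[0]])
d=((o1+o2)/2-(t1+t2)/2)[:2]; print('gap y',d@yh,'lateral',d@xh)
```

```text
tongue [ 0.651677   -0.11564275  0.0665    ] 0.049274949463614326 -1.926095694830905
ov [ 0.65220773 -0.09588975  0.058     ] 0.05624549201117537 -0.3363710365739432 sides 87.53851564099496 87.5415900042064
plate rear->front 0.07003209873984277 87.53739990401338
gap y 0.019757343607938696 lateral -0.00033139311625248483
```

arm_command(increments=[[1,0,0,0.8,0,0,0],[1,0,0,0.5,0,0,0],[1,0,0,0.2,0,0,0],[1,0,0,0.1,0,0,0],[1,0,0,0,0,0,0]])

```text
time: 6.92
ee_pos: [0.649, -0.1769, 0.0544]
tcp_rot: [-180.0, 0.0, 177.5]
wrist_force: [0.1, -1.5, -1.0]
opening: 0.0159
```

arm_command(increments=[[1,0,0,0.1,0,0,0],[1,0,0,0.05,0,0,0],[1,0,0,0,0,0,0],[1,0,0,0,0,0,0]])

```text
time: 7.42
ee_pos: [0.6491, -0.1769, 0.0534]
tcp_rot: [-180.0, 0.0, 177.5]
wrist_force: [-2.1, 0.4, 6.5]
opening: 0.0161
```

arm_command(increments=[[1,0,0,-0.07,0,0,0],[1,0,0.5,0,0,0,0],[1,0,0.6,0,0,0,0],[1,0,0.6,0,0,0,0],[1,0,0.6,0,0,0,0],[1,0,0.5,0,0,0,0],[1,0,0.3,0,0,0,0],[1,0,0,0,0,0,0]])

```text
time: 8.43
ee_pos: [0.6503, -0.1452, 0.0534]
tcp_rot: [179.9, -0.0, 177.6]
wrist_force: [0.6, 1.0, 0.3]
opening: 0.0162
```

Run:
```python
from h import *
o=bot.get_obs(); print(o['ee_pos'],o['tcp_rot'],o['wrist_force'])
c,im=snap('wrist','pics/w4.png')
cv2.imwrite('pics/w4b.png',cv2.resize(cv2.imread('pics/w4.png'),(800,600),interpolation=cv2.INTER_CUBIC))
```

```text
[ 0.65025853 -0.14523705  0.05340658] [ 1.79948363e+02 -1.03846593e-02  1.77567957e+02] [0.59602665 1.04065402 0.31537543]
```

View pics/w4b.png

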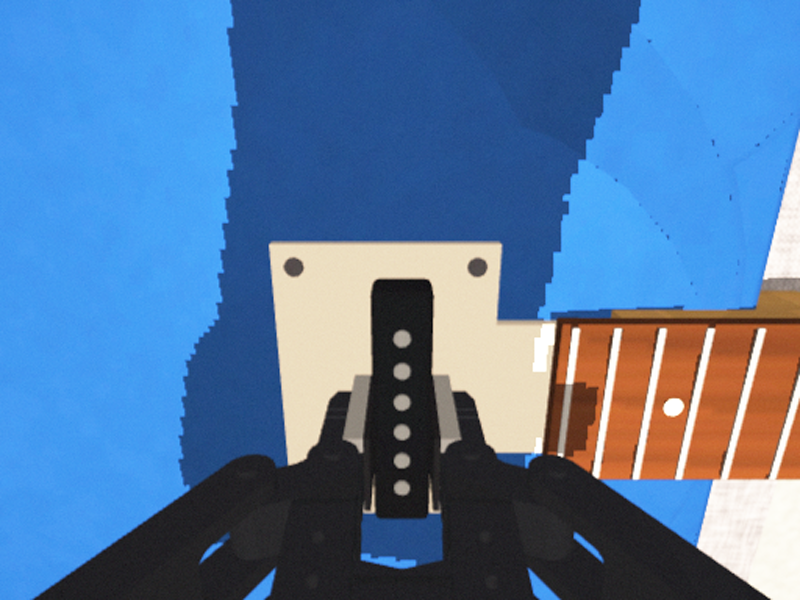

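The tongue now disappears under the fretboard's end edge at about (553,380), lined up with it. On to the heel, gently.

arm_command(increments=[[1,0,0.3,0,0,0,0],[1,0,0.2,0,0,0,0],[1,0,0.1,0,0,0,0],[1,0,0,0,0,0,0]])

```text
time: 8.98
ee_pos: [0.6505, -0.1398, 0.0534]
tcp_rot: [180.0, -0.0, 177.5]
wrist_force: [-0.2, -0.4, -0.2]
opening: 0.0159
```

arm_command(increments=[[1,0,0.1,0,0,0,0],[1,0,0.05,0,0,0,0],[1,0,0,0,0,0,0]])

```text
time: 9.35
ee_pos: [0.6506, -0.1383, 0.0534]
tcp_rot: [180.0, -0.0, 177.5]
wrist_force: [0.8, -0.6, 0.1]
opening: 0.0167
```

arm_command(increments=[[1,0,0.05,0,0,0,0],[1,0,0.05,0,0,0,0],[1,0,0,0,0,0,0]])

```text
time: 9.72
ee_pos: [0.6506, -0.1374, 0.0535]
tcp_rot: [-180.0, -0.0, 177.5]
wrist_force: [-0.2, -1.7, -0.7]
opening: 0.0158
```

arm_command(increments=[[1,0,0.05,0,0,0,0],[1,0,0,0,0,0,0]])

```text
time: 9.98
ee_pos: [0.6506, -0.1373, 0.0535]
tcp_rot: [-180.0, -0.0, 177.5]
wrist_force: [0.4, -4.0, -0.8]
opening: 0.0162
```

Heel contact is felt at −4 N along y. I ease off slightly and press down.

arm_command(increments=[[1,0,-0.05,0.05,0,0,0],[1,0,0,0.03,0,0,0],[1,0,0,0,0,0,0],[1,0,0,0,0,0,0]])

```text
time: 10.48
ee_pos: [0.6507, -0.1374, 0.0534]
tcp_rot: [-180.0, 0.0, 177.5]
wrist_force: [-2.4, -1.5, 4.7]
opening: 0.0158
```

arm_command(increments=[[1,0,0,0.04,0,0,0],[1,0,0,0,0,0,0],[1,0,0,0,0,0,0],[1,0,0,0,0,0,0]])

```text
time: 10.98
ee_pos: [0.6507, -0.1374, 0.0534]
tcp_rot: [-180.0, 0.0, 177.5]
wrist_force: [-3.9, -1.7, 7.4]
opening: 0.016
```

Run:
```python
from h import *
c,im=snap('wrist','pics/w5.png')
for i in range(3):
    o=bot.get_obs(); print(o['time'],o['ee_pos'],o['tcp_rot'],o['wrist_force']); bot.camera('wrist')
snap('scene','pics/s5.png')
a=cv2.imread('pics/s5.png')[150:270,90:250]
b=cv2.resize(a,(512,384),interpolation=cv2.INTER_CUBIC)
cv2.imwrite('pics/c5.png',cv2.resize(np.hstack([cv2.imread('pics/w5.png'),b]),(800,300)))
```

```text
11.025 [ 0.65065975 -0.13736033  0.053395  ] [-1.79996718e+02  4.14183480e-02  1.77540075e+02] [-5.03896604 -1.16182845  7.46223625]
11.075 [ 0.65065987 -0.13740673  0.05339474] [-1.79996126e+02  4.18431235e-02  1.77536276e+02] [-3.44781676 -1.10677478  6.94675217]
11.125 [ 0.65069033 -0.13738209  0.05340308] [-1.79997832e+02  4.60575251e-02  1.77540330e+02] [-3.42820726 -1.0654971   7.791707  ]
```

View pics/c5.png

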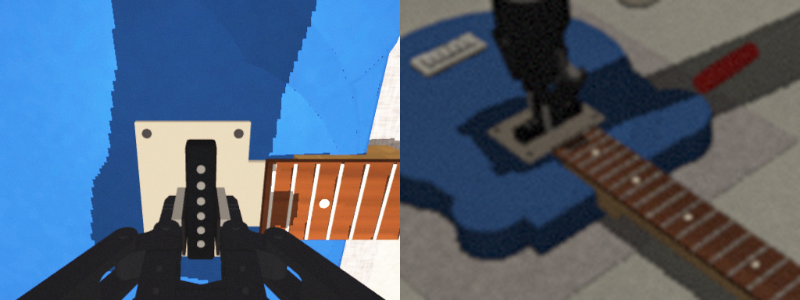

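The tongue is fully in: the plate edge meets the fretboard end near (262,160), and the neck is flat and undisturbed. The net press is about 9 N, so I add a touch more and hand in.

arm_command(increments=[[1,0,0,0.02,0,0,0],[1,0,0,0,0,0,0],[1,0,0,0,0,0,0]])

```text
time: 11.6
ee_pos: [0.6507, -0.1374, 0.0534]
tcp_rot: [-180.0, 0.1, 177.5]
wrist_force: [-4.3, -1.1, 8.8]
opening: 0.0163
```

```bash
python3 -c "
from h import *
print(bot.get_obs()['wrist_force']); print(bot.job_done())"
```

```text
[-4.3465206  -1.12812878  8.84475066]
the job is handed in; nothing more can be done
None
```

I fitted the pickguard and handed the job in at 11.6 s, still gripping it and pressing it down. No verdict was reported. I gripped the white pickguard by its pickup bar, set it on the guitar and slid the tongue under the overhang until it met the heel (about 4 N felt). I then eased off 0.5 mm and pressed down.

Last checks:
- **Position:** the tip is at about 119.5 mm along the guitar, worked out from arm travel. The plate was about 0.3 mm off centre when I measured it before the slide.
- **Straight and flat:** the plate and neck both measured 87.5°, and the tool is upright to within 0.1°.
- **Pressing force:** about 10 N net, taken as the 8.8 N reading plus the roughly 1.4 N offset from the plate's weight.
- **Neck:** the last pictures showed it still lying flat.
- **Bystanders:** I did not measure the screwdriver, jar or tape roll again. The arm only passed well above the bench, and nothing pointed to contact with them.

Two readings were slightly off. There is a side force of about 4 N at the wrist, which I left alone. The finger opening read 16 mm on the 18 mm bar.

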